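# Clean a hinge pin in polishing beads and thread it through both bushings

### The job

Take the long hinge pin out of the rack by its thick head and stir its lower end round in the cup of polishing beads until all five beads have clearly been pushed out of their places, keeping the beads in the cup. Then lower the pin through the upper and the lower bushing of the hinge bracket until its tip sticks out one to two centimetres under the lower bushing, clear of the base plate, and finish still holding it there, hanging in the gripper. Leave the short pin, the jar, the tape roll and the glue bottle alone.

Things in the scene. Friction and masses are not known exactly. Their poses are not given: they have to be found in the camera images.
- pin_rack: Fixed grey block, 116 x 46 x 50 mm (x, y, z), with two upright blind holes, 11.5 mm wide, 40 mm deep (floor 10 mm above the counter), at x = -35 and +35 mm, y = 0. One pin stands in each; which is where varies. Origin: centre of its underside. Rack, cup and bracket stand in any order from left to right.
- long_pin: Loose steel hinge pin, upright in the rack, 84 to 168 g, 146 mm long: shank 10 mm across and 110 mm long, tip chamfered to 6 mm; on top a round dark ringed head 22 mm across, 36 mm tall. Origin: centre of the tip's end face; z runs up the pin to the head. Its head stands 50 mm higher than the short pin's.
- long_pin_tip (a point): Centre of the tip's end face of the long pin (its origin).
- long_pin_head (a point): Middle of the long pin's head, where to grip it: on its axis, 128 mm above the tip.
- short_pin: Bystander: the same kind of pin with a shank only 60 mm long (96 mm in all), standing in the other hole. Origin: centre of the tip's end face.
- bead_cup: Fixed round steel cup with upright walls, 110 mm across, 40 mm tall, inner width about 98 mm, inner floor 5 mm above the counter. Origin: centre of its underside, on its axis.
- bead0: One of five white ceramic cylinders, 18 mm across and 15 mm tall, 12 g, standing on the cup's floor in a ring about 25 mm from the cup's axis, which leaves the middle free. Origin: centre of its underside.
- bead1: One of five white ceramic cylinders, 18 mm across and 15 mm tall, 12 g, standing on the cup's floor in a ring about 25 mm from the cup's axis, which leaves the middle free. Origin: centre of its underside.
- bead2: One of five white ceramic cylinders, 18 mm across and 15 mm tall, 12 g, standing on the cup's floor in a ring about 25 mm from the cup's axis, which leaves the middle free. Origin: centre of its underside.
- bead3: One of five white ceramic cylinders, 18 mm across and 15 mm tall, 12 g, standing on the cup's floor in a ring about 25 mm from the cup's axis, which leaves the middle free. Origin: centre of its underside.
- bead4: One of five white ceramic cylinders, 18 mm across and 15 mm tall, 12 g, standing on the cup's floor in a ring about 25 mm from the cup's axis, which leaves the middle free. Origin: centre of its underside.
- hinge_bracket: Fixed aluminium bracket. Origin: underside of the base, on the axis z of two upright steel bushings, one above the other. Bores 13 mm, top mouths flared to 18 mm. Upper bushing 90 to 108 mm above the counter, lower 45 to 63 mm; below it free down to the base plate's top at 8 mm. Base x -40 to 64, y -35 to 35 mm; post 106 mm tall at x 30 to 50; arms 36 mm wide, post to x = -18.
- upper_bush (a point): Centre of the upper bushing's top mouth, 108 mm above the counter.
- lower_bush (a point): Centre of the lower bushing's top mouth, 63 mm above the counter.
- screw_jar: Bystander: clear jar with a red lid, 42 mm across, 56 mm tall, at the back. Origin: centre of its underside.
- tape_roll: Bystander: black tape roll lying flat, 67 mm across, 19 mm tall, at the back. Origin: centre of its underside.
- glue_bottle: Bystander: white bottle with a red nozzle, 32 mm across, 95 mm tall, at the back. Origin: centre of its underside.
There are look-alikes about, which are no part of the job. What is shaped like the bead_cup but red is not meant.

How it is judged (in metres and radians):
On the way, in this order (a step that is already met when the one before it is completed fails the run):
1. the held long pin's tip is in the cup, below the rim, and all five beads have been pushed more than 8 mm from where they lay (contact force between the fingers and long_pin above 1 N and horizontal distance between long_pin_tip and bead_cup below 0.05 m and z of long_pin_tip in the frame of bead_cup below 0.038 m and distance of each of bead0, bead1, bead2, bead3, bead4 from where it was at the start of the episode above 0.008 m), for 0.1 s.
2. the held long pin has passed through the upper bushing: its tip is on the bushings' axis, under the upper bushing (contact force between the fingers and long_pin above 1 N and horizontal distance between long_pin_tip and upper_bush below 0.008 m and z of long_pin_tip in the frame of hinge_bracket below 0.088 m and angle between the z axis of long_pin and the z axis of hinge_bracket, either way round below 0.15 rad), for 0.1 s.
At the end, for the whole second after the job is handed in: Fingers hold the long pin (over 1 N), at rest, within 0.12 rad of upright, through both bushings: tip within 7 mm and head middle within 12 mm of their axis, tip 5 to 32 mm under the lower bushing, so nothing else carries it. All five beads in the cup (within 50 mm of its axis) (contact force between the fingers and long_pin above 1 N and horizontal distance between long_pin_tip and lower_bush below 0.007 m and horizontal distance between long_pin_head and upper_bush below 0.012 m and z of long_pin_tip in the frame of hinge_bracket between 0.013 and 0.04 m and angle between long_pin's own z axis and vertical below 0.12 rad and linear speed of long_pin below 0.02 m/s and horizontal distance between each of bead0, bead1, bead2, bead3, bead4 and bead_cup below 0.05 m); the arm keeps its last pose, push and grip.
It fails at once if the short pin, the jar, the tape roll or the glue bottle moved more than 30 mm (distance of any of short_pin, screw_jar, tape_roll, glue_bottle from where it was at the start of the episode above 0.03 m).
It also fails if it takes over 72 s, if anything falls off the work surface, if the arm or the gripper's body presses on something with over 40 N, if the wrist force passes 120 N, or if a joint passes its speed limit or range.

### The arm

A 6-joint arm with a two-finger parallel gripper is mounted at the origin on a cart in front of the work surface, level with it; the furniture and walls round the work are solid. World frame = base frame: x ahead of the robot, y to its left, z up, the work surface at z = 0. Lengths are in mm, angles in rad, forces in N, time in s.
With the tool pointing down it reaches from about 350 to 875 mm from the base axis. Payload 4.2 kg.
Tool frame: the origin (TCP) lies midway between the tips of the shut fingers; the grasp point (between the pads) lies 19 mm behind it; z points along the fingers, y is the line along which they close (so a half turn about z gives the same grasp; the last joint's range is limited). The gripper opens to 85 mm and grips with 20 to 120 N. Pads are 22 mm wide; open, the fingers measure 114 mm over their backs; the gripper's body (76 mm by 85 mm) begins 54 mm behind the grasp point. The pads swing forward as they close: fully open they stand 13 mm farther back than shut.
Start: joints at [0.259, 0.385, 0.008, 0, -1.194, -0.259], TCP at [624.979, 0.025, 231.312] pointing down, gripper open.
Joint ranges: [-3.14, 3.14], [-1.21, 2.06], [-1.07, 1.41], [-3.16, 2.05], [-2.99, -0.16], [-3.1, 3.1]. Speed limits (rad/s): [2.79, 2.79, 3.14, 3.14, 3.14, 3.14].

### API

Orientations are given as a unit quaternion [x, y, z, w].
In Python, from bench import arm gives the robot as it stands. The module is installed in compiled form; this text tells all that it offers.
- The arm moves only by the shell command python3 -m handwheel 'ROWS' [OPENING]. ROWS is JSON, a list of rows, each an object of numbers: "x", "y", "z": the shift along the world's x, y, z each as a share of 20 cm, from -1 to 1; "ax", "ay", "az": the turn, a rotation vector about the world's x, y, z each as a share of 90 degrees, from -1 to 1. In form: [{"x": .., "y": .., "z": .., "ax": .., "ay": .., "az": ..}, ...]. A call has exactly 8 rows; each row shifts and turns the commanded pose from where the row before left it; what a row does not reach is not made up. A row lasts 1/10 s, in which the tool goes at most 50 mm and 8.59 degrees, less where a joint would pass 70% of its speed; a pose out of reach is approached as far as the arm can. A call with a number of a shift or a turn outside -1 to 1 is refused whole. A call with a gripper value outside its range is refused whole. OPENING is the opening, from -1 (shut) to 1 (fully open), set as the call begins (- or left out, the last holds). The fingers move at their own pace and stop on an object; the grip force is fixed at half the most. Time passes only in rows, so rows that do not move let the fingers close, or fill a call up. It gives the time, the measured TCP pose, the force, the opening and the grip force at its end, in the units of the state.
- arm.read_state(): the state, without advancing time (a new reading comes with each control period).
- arm.get_image(name): name is "scene" or "side" or "wrist"; returns the picture (384x512x3 uint8, red, green, blue); there is no depth.
- arm.camera_params(name): a dict with "K" (3x3 intrinsics, pixels), "position" and "orientation" of the camera in the world. Camera axes: x right, y down, z forward; pixel columns grow to the right and rows downward; lengths in mm; the calibration is good to about 2 mm. The wrist camera is an equidistant fisheye: a pixel r from the principal point sees the ray r / f radians off the axis. A picture is of the moment at which its call begins: read the wrist's pose just before it. camera_params takes no time and is no camera call; for the wrist camera it gives the pose at the moment of the call.
- arm.job_done(): hands the job in; it is judged then, once.
The state is a dict: "clock": time; "joints": joint angles; "joint_vel": joint speeds; "joint_efforts": joint torques, N m; "position": TCP position; "ee_rot": TCP orientation; "contact_force": force on the tool from outside, world axes, zero at the start; "wrist_torque": the same for the moment, N m; "gripper_width": finger opening in mm; "grasp_force": force on a finger pad.
Only numpy, scipy, OpenCV 4.12 (cv2) and the standard library are available. Lean on these libraries where they do the work, as an engineer would, in place of code of your own. Each camera call takes 0.05 s, during which the arm holds its last target. There are 200 camera calls.

## Working session

There is one attempt and no reset: what is moved stays moved. The work goes in short steps, Python scripts to look and compute and a shell command to move; the robot and the scene stay as the last step left them, time stands still between calls to the robot, and variables do not carry over. Pictures are saved under pics/ and viewed, at most 13 in all, crops included, and the job is handed in when it is done.

```bash
mkdir -p pics
cat > h.py <<'E'
import numpy as np, cv2
from scipy.spatial.transform import Rotation as R
from bench import arm
def grab(n,f):
    p=arm.camera_params(n); im=arm.get_image(n); cv2.imwrite('pics/'+f,im[:,:,::-1]); return p,im
def ray(p,u,v,fish=False):
    K=np.array(p['K']); x=(u-K[0,2])/K[0,0]; y=(v-K[1,2])/K[1,1]
    if fish:
        r=np.hypot(x,y); d=np.array([np.sin(r)*x/max(r,1e-9),np.sin(r)*y/max(r,1e-9),np.cos(r)])
    else: d=np.array([x,y,1.])
    return np.array(p['position']),R.from_quat(p['orientation']).apply(d/np.linalg.norm(d))
def onz(p,u,v,z,fish=False):
    o,d=ray(p,u,v,fish); return o+d*(z-o[2])/d[2]
def proj(p,P,fish=False):
    K=np.array(p['K']); c=R.from_quat(p['orientation']).inv().apply(np.array(P)-np.array(p['position']))
    if fish:
        r=np.hypot(c[0],c[1]); t=np.arctan2(r,c[2]); x,y=c[0]/r*t,c[1]/r*t
    else: x,y=c[0]/c[2],c[1]/c[2]
    return K[0,0]*x+K[0,2],K[1,1]*y+K[1,2]
E
python3 - <<'E'
from h import *
ims=[]
for n in ['scene','side','wrist']:
    p,im=grab(n,n+'0.png'); print(n,np.round(p['position'],1),np.round(p['orientation'],3),np.round(p['K'],1).tolist()); 
    import pickle; pickle.dump(p,open(n+'0.pkl','wb'))
E
```

```text
scene [ 108.1 -566.6  893.4] [ 0.883 -0.294  0.119 -0.346] [[425.4, 0.0, 257.6], [0.0, 425.4, 184.8], [0.0, 0.0, 1.0]]
side [625.2 674.  691.5] [ 0.031  0.916 -0.4   -0.004] [[351.9, 0.0, 258.5], [0.0, 351.9, 192.9], [0.0, 0.0, 1.0]]
wrist [624.5 -64.1 373.7] [ 0.001  0.992  0.13  -0.001] [[297.3, 0.0, 255.6], [0.0, 297.3, 195.3], [0.0, 0.0, 1.0]]
```

View pics/scene0.png

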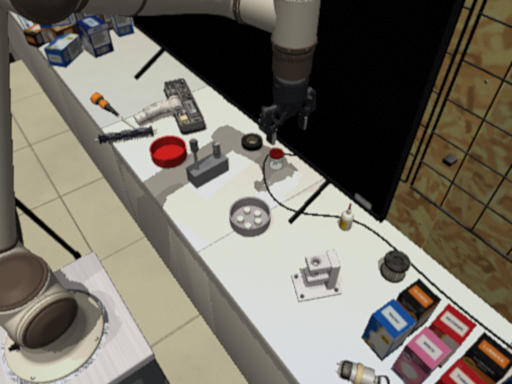

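View pics/side0.png

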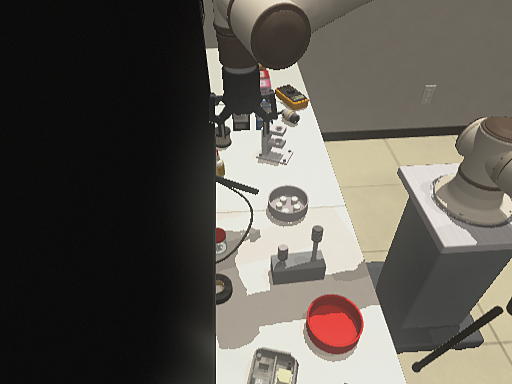

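View pics/wrist0.png

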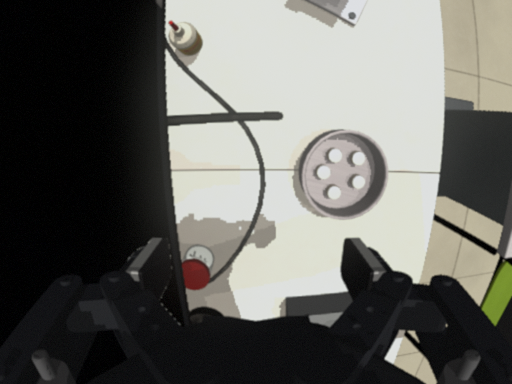

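Scene picture: the grey rack is at (208,165). The pin heads in it are at (195,145), taller and so the long pin, and at (216,150), the short pin. The grey steel cup with beads is at (250,216), and the red look-alike at (168,152). The bracket is at (318,278).
Side picture: long pin head (317,232), short pin head (283,250), cup (288,203), red bowl (334,322), bracket (275,150).
Wrist picture: cup (343,175), with the five beads at (335,156), (358,159), (324,172), (358,182) and (334,192).
I choose the taller pin and the grey cup, and check both in one close crop.

Run:
```python
import cv2,numpy as np
s=cv2.imread('pics/scene0.png');d=cv2.imread('pics/side0.png')
c=lambda im,x,y,w,h:cv2.resize(im[y:y+h,x:x+w],(400,300),interpolation=cv2.INTER_CUBIC)
m=np.vstack([np.hstack([c(s,170,130,80,60),c(d,260,220,80,60)]),np.hstack([c(s,280,245,80,60),c(d,235,115,80,60)])])
cv2.imwrite('pics/m1.png',m)
```

```text
(no output)
```

View pics/m1.png

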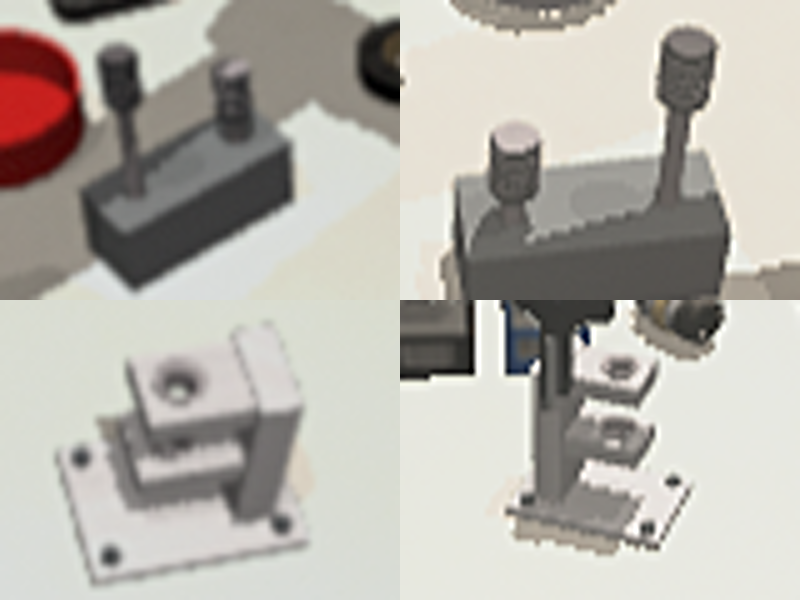

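The crop confirms it: the long pin has the taller, thinner-standing head, at scene (193.6,145.6) and side (317.4,234). The upper bushing mouth is at scene (316.2,261.8) and side (279,128.6).

Run:
```python
from h import *
import pickle
P={n:pickle.load(open(n+'0.pkl','rb')) for n in ['scene','side','wrist']}
def tri(a,b):
    o1,d1=ray(P['scene'],*a);o2,d2=ray(P['side'],*b)
    t=np.linalg.lstsq(np.c_[d1,-d2],o2-o1,rcond=None)[0];A=o1+t[0]*d1;B=o2+t[1]*d2
    return np.round((A+B)/2,1),round(np.linalg.norm(A-B),1)
print('head',tri((193.6,145.6),(317.4,234)),onz(P['scene'],193.6,145.6,138),onz(P['side'],317.4,234,138))
print('short', tri((170+233/5,130+100/5),(260+115/5,220+163/5)))
print('bush',tri((316.2,261.8),(279,128.6)),onz(P['scene'],316.2,261.8,108),onz(P['side'],279,128.6,108))
im=cv2.imread('pics/wrist0.png').astype(int)
hsv=cv2.cvtColor(im.astype(np.uint8),cv2.COLOR_BGR2HSV)
# cup rim from image extents
for uv in [(302,175),(387,175),(345,131),(343,219)]: print('rim',onz(P['wrist'],*uv,40,True))
for uv in [(335,156),(358,159),(324,172),(358,182),(334,192)]: print('bead',onz(P['wrist'],*uv,20,True))
# base corner of bracket in scene, rack edges
for uv in [(280+55/5,245+150/5),(280+95/5,245+285/5),(280+308/5,245+245/5)]: print('base',onz(P['scene'],*uv,8))
for n,q in [('jar',(277,153)),('glue',(347,212)),('tape',(253,142))]: print(n,onz(P['scene'],*q,40))
print(R.from_quat(arm.read_state()['ee_rot']).as_matrix().round(3).tolist())
```

```text
head (array([485.5, 208.8, 135.2]), np.float64(0.1)) [484.09567616 205.96556544 138.        ] [486.23444331 211.08252472 138.        ]
short (array([554.9, 209.6,  81.1]), np.float64(0.2))
bush (array([ 518. , -241.5,  104.1]), np.float64(1.4)) [ 516.77735388 -243.26016777  108.        ] [ 518.17187562 -234.97074454  108.        ]
rim [570.619447     0.66022074  40.        ]
rim [463.39785667  -0.68411522  40.        ]
rim [521.31151289 -51.52693444  40.        ]
rim [516.94315729  55.01444388  40.        ]
bead [526.75855754 -19.57352441  20.        ]
bead [496.30488978 -16.56663533  20.        ]
bead [539.8948303    0.56774817  20.        ]
bead [494.19617082  12.8387732   20.        ]
bead [525.49456611  25.95887932  20.        ]
base [ 495.96196209 -193.47025501    8.        ]
base [ 465.54587679 -257.79635922    8.        ]
base [ 557.10517902 -301.27584096    8.        ]
jar [713.0602914  132.12399091  40.        ]
glue [ 718.25635968 -151.02689606   40.        ]
tape [685.33529001 213.42904202  40.        ]
[[-0.0, -1.0, -0.002], [-1.0, 0.0, -0.0], [0.0, 0.002, -1.0]]
```

```bash
python3 -m handwheel '[{"x":-0.1,"y":0.15},{"x":-0.1,"y":0.15},{"x":-0.1,"y":0.15},{"x":-0.1,"y":0.15},{"x":-0.1,"y":0.15},{"x":-0.1,"y":0.15},{"x":-0.1,"y":0.145},{}]' 1
python3 - <<'E'
from h import *
import pickle
s=arm.read_state();print(s['position'],s['contact_force'])
p,im=grab('wrist','w1.png'); pickle.dump(p,open('w1.pkl','wb'));print(proj(p,[485.5,208.8,156],True))
E
```

```text
[6.24558380e+02 2.26790243e-02 2.30481525e+02] [-0.26318461 -0.02237689  0.17165897]
(np.float64(375.8974214347486), np.float64(374.7892388761297))invalid input at $[0]: expected keys x, y, z, ax, ay, az
```

View pics/w1.png

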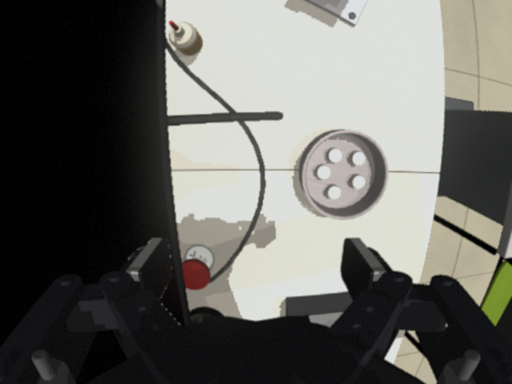

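The move was refused because every row needs all six keys, so this picture is the same as the first wrist view. I'll retry.

```bash
python3 -m handwheel '[{"x":-0.1,"y":0.15,"z":0,"ax":0,"ay":0,"az":0},{"x":-0.1,"y":0.15,"z":0,"ax":0,"ay":0,"az":0},{"x":-0.1,"y":0.15,"z":0,"ax":0,"ay":0,"az":0},{"x":-0.1,"y":0.15,"z":0,"ax":0,"ay":0,"az":0},{"x":-0.1,"y":0.15,"z":0,"ax":0,"ay":0,"az":0},{"x":-0.1,"y":0.15,"z":0,"ax":0,"ay":0,"az":0},{"x":-0.1,"y":0.145,"z":0,"ax":0,"ay":0,"az":0},{"x":0,"y":0,"z":0,"ax":0,"ay":0,"az":0}]' 1
python3 - <<'E'
from h import *
import pickle
p,im=grab('wrist','w2.png'); pickle.dump(p,open('w2.pkl','wb'));print(proj(p,[485.5,208.8,156],True),proj(p,[555,209,106],True))
E
```

```text
clock: 1.0
position: [483.2, 211.5, 231.4]
ee_rot: [0.709, -0.705, -0.0, -0.0]
contact_force: [0.7, 0.6, -0.2]
gripper_width: 85.4
grasp_force: 0.0
(np.float64(252.42387168286396), np.float64(199.17177937710287)) (np.float64(179.73118866579904), np.float64(184.7394552367708))
```

View pics/w2.png

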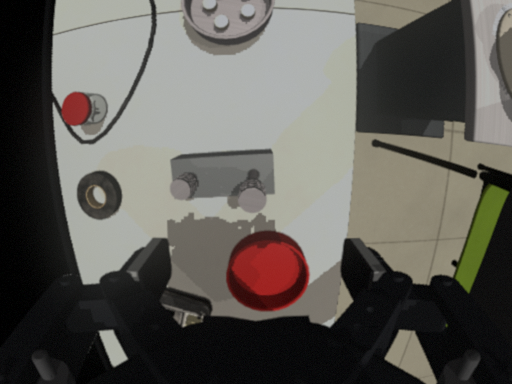

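Wrist picture: long pin head top at (252,201), predicted (252,199); short pin at (180,189). The estimate holds, with y about 1 mm greater. Descending.

```bash
python3 -c "
from bench import arm;print(arm.read_state()['position'])"
python3 -m handwheel '[{"x":0.003,"y":0,"z":-0.08,"ax":0,"ay":0,"az":0},{"x":0,"y":0,"z":-0.08,"ax":0,"ay":0,"az":0},{"x":0,"y":0,"z":-0.08,"ax":0,"ay":0,"az":0},{"x":0,"y":0,"z":-0.08,"ax":0,"ay":0,"az":0},{"x":0,"y":0,"z":-0.08,"ax":0,"ay":0,"az":0},{"x":0,"y":0,"z":-0.08,"ax":0,"ay":0,"az":0},{"x":0,"y":0,"z":-0.08,"ax":0,"ay":0,"az":0},{"x":0,"y":0,"z":0,"ax":0,"ay":0,"az":0}]' 1
python3 - <<'E'
from h import *
s=arm.read_state();print(s['position'],s['contact_force'])
E
```

```text
[483.97715683 210.39022013 231.42904058]
clock: 1.85
position: [484.7, 207.3, 117.0]
ee_rot: [-0.706, 0.708, 0.0, -0.003]
contact_force: [-0.5, -0.5, -0.3]
gripper_width: 85.5
grasp_force: 0.0
[484.6789842  207.26072758 117.04713225] [-0.49709572 -0.50194566 -0.26375116]
```

```bash
python3 -m handwheel '[{"x":0,"y":0.01,"z":0.01,"ax":0,"ay":0,"az":0},{"x":0,"y":0,"z":0,"ax":0,"ay":0,"az":0},{"x":0,"y":0,"z":0,"ax":0,"ay":0,"az":0},{"x":0,"y":0,"z":0,"ax":0,"ay":0,"az":0},{"x":0,"y":0,"z":0,"ax":0,"ay":0,"az":0},{"x":0,"y":0,"z":0,"ax":0,"ay":0,"az":0},{"x":0,"y":0,"z":0,"ax":0,"ay":0,"az":0},{"x":0,"y":0,"z":0,"ax":0,"ay":0,"az":0}]' -1
```

```text
clock: 2.65
position: [486.0, 211.3, 122.0]
ee_rot: [0.707, -0.707, 0.0, -0.001]
contact_force: [-0.6, 0.8, 5.8]
gripper_width: 20.6
grasp_force: 58.8
```

```bash
python3 -m handwheel '[{"x":0,"y":0,"z":0.03,"ax":0,"ay":0,"az":0},{"x":0,"y":0,"z":0.06,"ax":0,"ay":0,"az":0},{"x":0,"y":0,"z":0.06,"ax":0,"ay":0,"az":0},{"x":0,"y":0,"z":0.06,"ax":0,"ay":0,"az":0},{"x":0,"y":0,"z":0.06,"ax":0,"ay":0,"az":0},{"x":0,"y":0,"z":0.06,"ax":0,"ay":0,"az":0},{"x":0,"y":0,"z":0.04,"ax":0,"ay":0,"az":0},{"x":0,"y":0,"z":0,"ax":0,"ay":0,"az":0}]'
python3 - <<'E'
from h import *
import pickle
s=arm.read_state();print(s['position'],s['contact_force'])
for n in ['scene','side']:
    p,im=grab(n,n+'1.png'); pickle.dump(p,open(n+'1.pkl','wb'))
    x,y,_=s['position']; print(n,proj(p,[x,y,84]),proj(p,[x,y,212]))
    u,v=map(int,proj(p,[x,y,140])); c=im[max(v-45,0):v+45,u-40:u+40,::-1]; cv2.imwrite(f'pics/c{n}.png',cv2.resize(c,(400,450))); print(u-40,max(v-45,0))
a=[cv2.imread(f'pics/c{n}.png') for n in ['scene','side']];cv2.imwrite('pics/m2.png',np.hstack(a))
E
```

```text
clock: 3.45
position: [486.1, 211.4, 196.9]
ee_rot: [0.707, -0.707, 0.0, -0.001]
contact_force: [-0.3, -0.1, -1.6]
gripper_width: 20.5
grasp_force: 59.0
[486.14144797 211.42585353 196.90489845] [-0.26879812 -0.14474754 -1.59458439]
scene (np.float64(195.23716005738984), np.float64(158.93166668160677)) (np.float64(190.15084195498855), np.float64(122.22416217264552))
153 98
side (np.float64(315.0598998071988), np.float64(250.53371170145314)) (np.float64(321.21733412164764), np.float64(208.71583658861326))
277 188
```

View pics/m2.png

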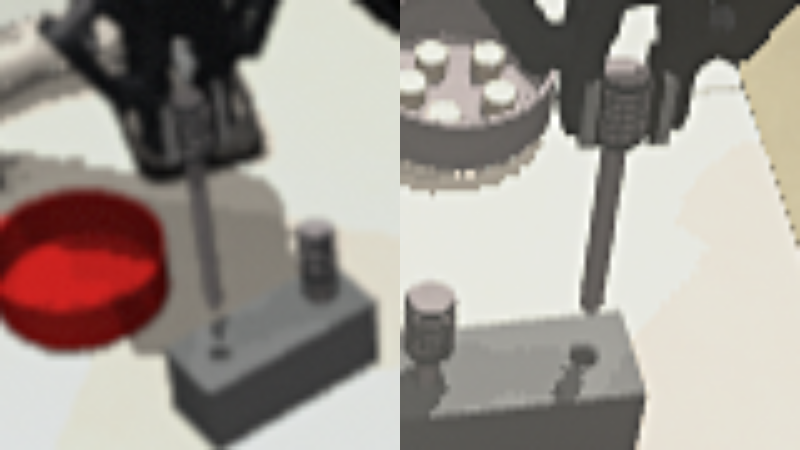

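The pin is out and hanging straight: tip at scene (195.8,159.6) and side (315.4,249.6), within 1 px of prediction, so tip z is TCP z minus about 113. The short pin is undisturbed. Moving over the cup centre at about (517,1).

```bash
python3 -m handwheel '[{"x":0.02,"y":-0.1,"z":0,"ax":0,"ay":0,"az":0},{"x":0.02,"y":-0.15,"z":0,"ax":0,"ay":0,"az":0},{"x":0.02,"y":-0.2,"z":0,"ax":0,"ay":0,"az":0},{"x":0.03,"y":-0.2,"z":0,"ax":0,"ay":0,"az":0},{"x":0.03,"y":-0.2,"z":0,"ax":0,"ay":0,"az":0},{"x":0.02,"y":-0.15,"z":0,"ax":0,"ay":0,"az":0},{"x":0.015,"y":-0.05,"z":0,"ax":0,"ay":0,"az":0},{"x":0,"y":0,"z":0,"ax":0,"ay":0,"az":0}]'; python3 -m handwheel '[{"x":0,"y":0,"z":-0.03,"ax":0,"ay":0,"az":0},{"x":0,"y":0,"z":-0.05,"ax":0,"ay":0,"az":0},{"x":0,"y":0,"z":-0.04,"ax":0,"ay":0,"az":0},{"x":0,"y":0,"z":-0.03,"ax":0,"ay":0,"az":0},{"x":0,"y":0,"z":0,"ax":0,"ay":0,"az":0},{"x":0,"y":0,"z":0,"ax":0,"ay":0,"az":0},{"x":0,"y":0,"z":0,"ax":0,"ay":0,"az":0},{"x":0,"y":0,"z":0,"ax":0,"ay":0,"az":0}]'
python3 - <<'E'
from h import *
import pickle
s=arm.read_state();print(s['position'],s['contact_force'])
for n in ['scene','side']:
    p,im=grab(n,n+'2.png'); pickle.dump(p,open(n+'2.pkl','wb'))
    x,y,z=s['position']; print(n,proj(p,[x,y,z-113]),proj(p,[517.3,1.2,40]))
    u,v=map(int,proj(p,[517,1,40])); c=im[max(v-45,0):v+45,u-40:u+40,::-1]; cv2.imwrite(f'pics/c{n}.png',cv2.resize(c,(400,450))); print(u-40,max(v-45,0))
a=[cv2.imread(f'pics/c{n}.png') for n in ['scene','side']];cv2.imwrite('pics/m3.png',np.hstack(a))
E
```

```text
clock: 4.35
position: [516.4, -0.0, 194.6]
ee_rot: [-0.706, 0.708, 0.0, -0.001]
contact_force: [0.3, 0.3, -0.6]
gripper_width: 20.6
grasp_force: 58.9
clock: 5.15
position: [516.8, 1.1, 165.7]
ee_rot: [0.707, -0.707, 0.0, -0.0]
contact_force: [-0.9, -0.4, -1.0]
gripper_width: 20.6
grasp_force: 59.0
[516.83474511   1.09773643 165.73056146] [-0.8949868  -0.36204658 -0.96193078]
scene (np.float64(249.5331690998229), np.float64(208.31798957225377)) (np.float64(249.68958883589548), np.float64(211.3607105223945))
209 166
side (np.float64(288.27103789548784), np.float64(195.09003647551162)) (np.float64(287.9127854066193), np.float64(198.600692160532))
248 153
```

View pics/m3.png

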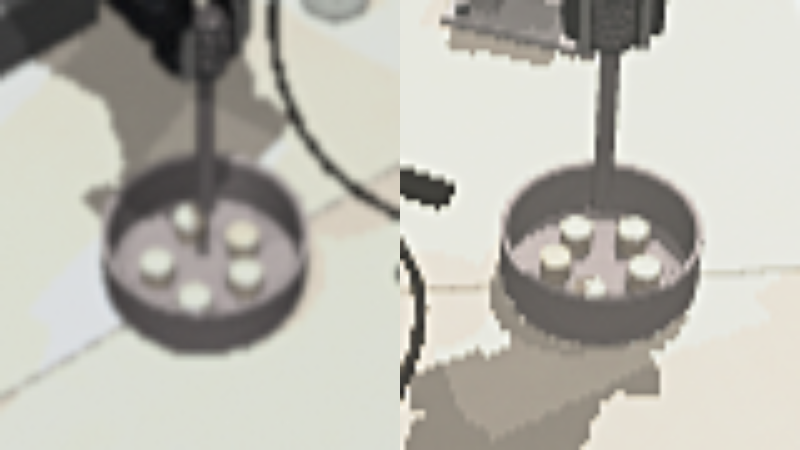

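Run:
```python
from h import *
import pickle
p=pickle.load(open('scene2.pkl','rb'));q=pickle.load(open('side2.pkl','rb'))
for z in (10,30,52,90,162,198): print(z,np.round(proj(p,[516.8,1.1,z]),1),np.round(proj(q,[516.8,1.1,z]),1))
g=cv2.imread('pics/scene2.png').astype(int).sum(2)//3;h=cv2.imread('pics/side2.png').astype(int).sum(2)//3
for r in range(176,222,2): print(r,g[r,240:260])
print()
for r in range(165,210,2): print(r,h[r,278:299])
```

```text
10 [249.6 218.7] [287.7 206.5]
30 [249.6 213.9] [287.9 201.2]
52 [249.5 208.5] [288.3 195.3]
90 [249.4 198.8] [288.9 184.5]
162 [249.2 178.9] [290.1 162.4]
198 [249.1 168.2] [290.7 150.3]
176 [ 25  14  16  20  31  63  82  81  59  64  65  66  52  49  47  42  70 123
 199 216]
178 [ 77  42  22  19  33  66  83  80  59  64  75  63  57  57  77 104 118 129
 169 207]
180 [124 109  79  47  41  61  79  78  51  50  56  57  61  76 108 124 124 120
 128 167]
182 [125 126 123 118 112  99 100 104  72  53  52  67 105 121 125 124 123 122
 119 143]
184 [125 123 125 126 125 125 126 119  81  60  60  77 116 126 126 125 124 124
 122 143]
186 [125 124 125 125 124 127 136 132  91  75  75  84 120 127 125 125 125 125
 125 123]
188 [125 124 124 124 128 136 145 138  98  81  80  94 135 141 136 129 126 125
 124 124]
190 [126 125 127 136 143 145 147 139  96  81  79  93 136 146 144 144 141 139
 135 129]
192 [125 129 135 143 145 145 148 139  95  78  80  93 135 146 145 143 144 144
 144 144]
194 [137 143 146 147 145 147 148 140  95  79  80  94 136 147 146 145 145 144
 144 144]
196 [145 145 143 138 133 131 128 119  87  
[... 2419 characters left out ...]
5 107 125 119 119 105 108 107 106 106  95  92  85
  92  96  97]
197 [118 111 206 229 239 238 233 224 194 172 175 175 177 125 232 227 234 237
 226 157 100]
199 [196 196 149 232 241 238 241 229 153 187 186 187 191 138 234 241 238 239
 248 188 105]
201 [197 193 112  98 124 132 111 102 160 193 189 190 188 101 103 127 129 148
 105 121 171]
203 [225 227 233 228 123 118 117  99 190 193 190 192 195 101 108 119 111 108
 122 192 188]
205 [238 237 230 208 158 172 169 195 190 189 187 189 192 169 171 175 230 239
 235 233 231]
207 [113 112 109  99 159 199 196 193 192 190 190 190 191 193 196 142 189 234
 242 239 243]
209 [117 118 110 163 196 159 156 225 219 235 207 188 191 195 185 113 107 111
 111 130 109]
```

Side rows show the shank ending at row 196, so tip z is about 51, centred at column 288.5; the dark streak in the scene view is its shadow. Lowering to about 11 mm, moving out between two beads and circling at r = 22 mm.

```bash
python3 -m handwheel '[{"x":0,"y":0,"z":-0.05,"ax":0,"ay":0,"az":0},{"x":0,"y":0,"z":-0.06,"ax":0,"ay":0,"az":0},{"x":0,"y":0,"z":-0.06,"ax":0,"ay":0,"az":0},{"x":0,"y":0,"z":-0.03,"ax":0,"ay":0,"az":0},{"x":0,"y":0,"z":0,"ax":0,"ay":0,"az":0},{"x":0.045,"y":0.033,"z":0,"ax":0,"ay":0,"az":0},{"x":0.045,"y":0.032,"z":0,"ax":0,"ay":0,"az":0},{"x":0,"y":0,"z":0,"ax":0,"ay":0,"az":0}]'; python3 -m handwheel '[{"x":-0.0315,"y":0.029,"z":0,"ax":0,"ay":0,"az":0},{"x":-0.04,"y":0.015,"z":0,"ax":0,"ay":0,"az":0},{"x":-0.043,"y":-0.002,"z":0,"ax":0,"ay":0,"az":0},{"x":-0.039,"y":-0.018,"z":0,"ax":0,"ay":0,"az":0},{"x":-0.029,"y":-0.0315,"z":0,"ax":0,"ay":0,"az":0},{"x":-0.015,"y":-0.04,"z":0,"ax":0,"ay":0,"az":0},{"x":0.002,"y":-0.043,"z":0,"ax":0,"ay":0,"az":0},{"x":0.018,"y":-0.039,"z":0,"ax":0,"ay":0,"az":0}]'
```

```text
clock: 6.05
position: [536.9, 15.2, 125.9]
ee_rot: [0.708, -0.707, 0.001, -0.001]
contact_force: [-0.2, -0.7, -0.5]
gripper_width: 20.6
grasp_force: 59.0
clock: 6.85
position: [499.0, -12.9, 125.5]
ee_rot: [-0.707, 0.707, -0.0, 0.0]
contact_force: [-0.7, 0.2, -0.5]
gripper_width: 20.3
grasp_force: 59.0
```

```bash
python3 -m handwheel '[{"x":0.0315,"y":-0.029,"z":0,"ax":0,"ay":0,"az":0},{"x":0.04,"y":-0.015,"z":0,"ax":0,"ay":0,"az":0},{"x":0.043,"y":0.002,"z":0,"ax":0,"ay":0,"az":0},{"x":0.039,"y":0.018,"z":0,"ax":0,"ay":0,"az":0},{"x":0.029,"y":0.0315,"z":0,"ax":0,"ay":0,"az":0},{"x":0.015,"y":0.04,"z":0,"ax":0,"ay":0,"az":0},{"x":-0.002,"y":0.043,"z":0,"ax":0,"ay":0,"az":0},{"x":-0.018,"y":0.039,"z":0,"ax":0,"ay":0,"az":0}]';python3 -m handwheel '[{"x":-0.0315,"y":0.029,"z":0,"ax":0,"ay":0,"az":0},{"x":-0.04,"y":0.015,"z":0,"ax":0,"ay":0,"az":0},{"x":-0.043,"y":-0.002,"z":0,"ax":0,"ay":0,"az":0},{"x":-0.039,"y":-0.018,"z":0,"ax":0,"ay":0,"az":0},{"x":-0.029,"y":-0.0315,"z":0,"ax":0,"ay":0,"az":0},{"x":-0.015,"y":-0.04,"z":0,"ax":0,"ay":0,"az":0},{"x":0.002,"y":-0.043,"z":0,"ax":0,"ay":0,"az":0},{"x":0.018,"y":-0.039,"z":0,"ax":0,"ay":0,"az":0}]'
python3 - <<'E'
from h import *
import pickle
s=arm.read_state();print(s['position'],s['contact_force'])
def beads(n,p,im,f):
    u,v=map(int,proj(p,[517,1,20],f)); m=np.zeros(im.shape[:2],np.uint8)
    cv2.circle(m,(u,v),20,255,-1); t=((im.min(2)>195)&(m>0)).astype(np.uint8)
    k,l,st,c=cv2.connectedComponentsWithStats(t)
    for i in range(1,k):
        if st[i,4]>5: print(n,st[i,4],np.round(onz(p,*c[i],20,f)[:2],0))
out=[]
for n in ['scene','side']:
    im0=cv2.imread(f'pics/{n}0.png')[:,:,::-1]
    p,im=grab(n,n+'3.png'); pickle.dump(p,open(n+'3.pkl','wb'))
    beads(n+' before',p,im0,False); beads(n+' after',p,im,False)
    u,v=map(int,proj(p,[517,1,40])); c=im[v-30:v+30,u-40:u+40,::-1]; out.append(cv2.resize(c,(400,300)))
cv2.imwrite('pics/m4.png',np.hstack(out))
E
```

```text
clock: 7.65
position: [534.6, 15.1, 125.2]
ee_rot: [0.707, -0.707, -0.0, -0.0]
contact_force: [-1.0, -0.2, -0.2]
gripper_width: 20.9
grasp_force: 59.0
clock: 8.45
position: [499.1, -12.9, 125.4]
ee_rot: [-0.707, 0.707, -0.0, 0.0]
contact_force: [-0.7, 0.5, -2.0]
gripper_width: 20.7
grasp_force: 59.0
[499.10963651 -12.93158065 125.44775108] [-0.66132567  0.46202383 -2.02211674]
scene before 18 [526.  27.]
scene before 19 [541.   1.]
scene before 17 [494.  13.]
scene before 14 [527. -21.]
scene before 18 [496. -18.]
scene after 11 [550. -14.]
scene after 14 [482.  -1.]
side before 34 [515. -76.]
side before 18 [528. -24.]
side before 17 [496. -20.]
side before 21 [541.  -2.]
side before 21 [494.   9.]
side before 26 [526.  23.]
side after 25 [521. -77.]
side after 9 [506. -36.]
side after 18 [551. -17.]
side after 19 [481.  -4.]
```

View pics/m4.png

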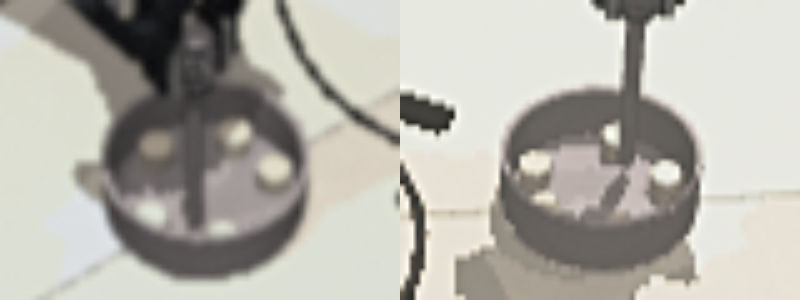

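Five beads are visible in the scene view, all pushed out to the wall and all inside the cup: crop (155,146), (235,135), (273,170), (150,213), (222,230).

Run:
```python
from h import *
import pickle
p=pickle.load(open('scene3.pkl','rb'))
st=np.array([[526,27],[541,1],[494,13],[527,-21],[496,-18]])
for u,v in [(155,146),(235,135),(273,170),(150,213),(222,230)]:
    q=onz(p,209+u/5,181+v/5,20)[:2]; print(q.round(),'r',np.hypot(*(q-[517,1])).round(1),np.linalg.norm(st-q,axis=1).round(0))
s=arm.read_state();print(s['position'],s['contact_force'])
```

```text
[509.  33.] r 33.2 [18. 46. 25. 57. 53.]
[547.  14.] r 32.8 [25. 14. 53. 40. 60.]
[549. -17.] r 36.8 [50. 20. 63. 22. 53.]
[481.  -2.] r 36.5 [54. 60. 20. 50. 22.]
[504. -33.] r 36.4 [64. 50. 47. 26. 17.]
[499.8779371 -13.0161143 125.328755 ] [ 0.01795652 -0.0095412   0.20231167]
```

All beads moved at least 14 mm and are within 37 mm of the axis. Lifting and going to beside the bracket for a close wrist look.

```bash
python3 -m handwheel '[{"x":0.02,"y":0.02,"z":0.05,"ax":0,"ay":0,"az":0},{"x":0.02,"y":0,"z":0.08,"ax":0,"ay":0,"az":0},{"x":0.02,"y":0,"z":0.1,"ax":0,"ay":0,"az":0},{"x":0.03,"y":0,"z":0.1,"ax":0,"ay":0,"az":0},{"x":0,"y":0,"z":0.1,"ax":0,"ay":0,"az":0},{"x":0,"y":0,"z":0.1,"ax":0,"ay":0,"az":0},{"x":0,"y":0,"z":0.08,"ax":0,"ay":0,"az":0},{"x":0,"y":-0.03,"z":0.02,"ax":0,"ay":0,"az":0}]'; python3 -m handwheel '[{"x":0,"y":-0.1,"z":0,"ax":0,"ay":0,"az":0},{"x":0,"y":-0.15,"z":0,"ax":0,"ay":0,"az":0},{"x":0,"y":-0.2,"z":0,"ax":0,"ay":0,"az":0},{"x":0,"y":-0.2,"z":0,"ax":0,"ay":0,"az":0},{"x":0,"y":-0.15,"z":0,"ax":0,"ay":0,"az":0},{"x":0,"y":-0.08,"z":0,"ax":0,"ay":0,"az":0},{"x":0,"y":0,"z":0,"ax":0,"ay":0,"az":0},{"x":0,"y":0,"z":0,"ax":0,"ay":0,"az":0}]'
python3 - <<'E'
from h import *
import pickle
s=arm.read_state();print(s['position'],s['contact_force'])
p,im=grab('wrist','w4.png'); pickle.dump(p,open('w4.pkl','wb'))
u,v=proj(p,[518,-241.5,108],True);print(u,v,proj(p,[s['position'][0],s['position'][1],s['position'][2]-112],True))
cv2.imwrite('pics/w4b.png',cv2.resize(im[80:380,100:500,::-1],(800,600),interpolation=cv2.INTER_CUBIC))
E
```

```text
clock: 9.35
position: [518.7, -13.1, 254.1]
ee_rot: [0.708, -0.707, 0.002, -0.002]
contact_force: [0.9, -0.3, 0.1]
gripper_width: 20.5
grasp_force: 59.0
clock: 10.15
position: [516.8, -190.0, 250.7]
ee_rot: [-0.707, 0.707, 0.001, -0.0]
contact_force: [-0.0, 0.1, -1.1]
gripper_width: 20.6
grasp_force: 59.0
[ 516.82493762 -190.03912919  250.73561502] [-0.01816829  0.14485124 -1.10434317]
254.07139779222848 130.96824872785368 (np.float64(255.39890344814626), np.float64(190.96955683211513))
```

View pics/w4b.png

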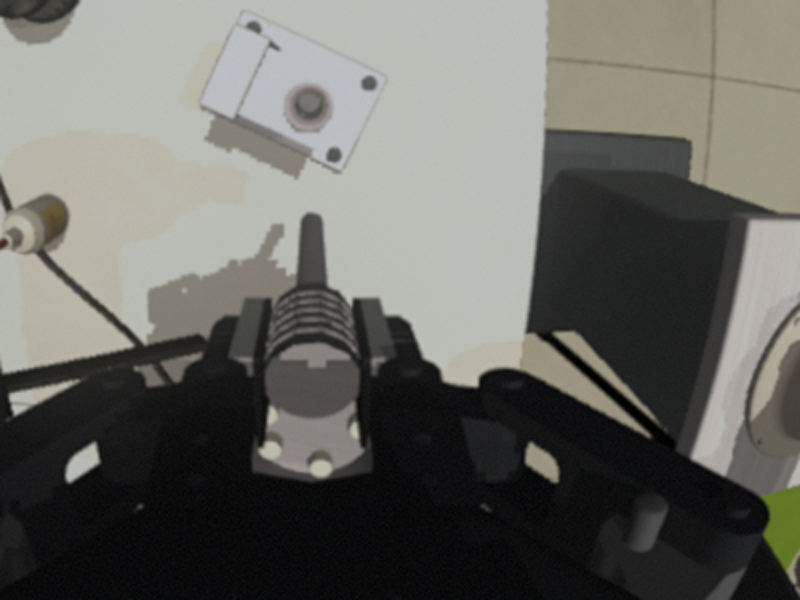

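The wrist crop shows the flared mouth centred at (308,105), i.e. image (254,132.5), and the pin tip at (312,219), i.e. (256,189.5). Both fit the predictions, so the bushing is at about (518,-240).

Run:
```python
from h import *
import pickle
p=pickle.load(open('w4.pkl','rb'));im=cv2.imread('pics/w4.png')
g=im[115:150,235:275].min(2)
# flare: darker than arm top
hs=[]
m=(g<165).astype(np.uint8);k,l,st,c=cv2.connectedComponentsWithStats(m)
for i in range(1,k):
    if st[i,4]>30: print(st[i],c[i]+[235,115],onz(p,*(c[i]+[235,115]),108,True))
print(onz(p,254,132.5,108,True),'tip',onz(p,256,190,138,True),arm.read_state()['position'])
```

```text
[  7   7  24  24 479] [253.4091858 133.6743215] [ 518.63957581 -238.89151372  108.        ]
[ 0 29 11  6 36] [238.47222222 147.47222222] [ 533.07518526 -225.60961122  108.        ]
[ 518.07166972 -240.02301032  108.        ] tip [ 516.29023163 -190.74032653  138.        ] [ 516.96222891 -189.57462053  250.90502528]
```

```bash
python3 -m handwheel '[{"x":0.004,"y":-0.05,"z":0,"ax":0,"ay":0,"az":0},{"x":0.004,"y":-0.08,"z":0,"ax":0,"ay":0,"az":0},{"x":0,"y":-0.08,"z":0,"ax":0,"ay":0,"az":0},{"x":0,"y":-0.038,"z":0,"ax":0,"ay":0,"az":0},{"x":0,"y":0,"z":-0.04,"ax":0,"ay":0,"az":0},{"x":0,"y":0,"z":-0.06,"ax":0,"ay":0,"az":0},{"x":0,"y":0,"z":-0.02,"ax":0,"ay":0,"az":0},{"x":0,"y":0,"z":0,"ax":0,"ay":0,"az":0}]'
python3 - <<'E'
from h import *
import pickle
print(arm.read_state()['position'])
out=[];s=arm.read_state()
for n in ['scene','side']:
    p,im=grab(n,n+'5.png'); pickle.dump(p,open(n+'5.pkl','wb'))
    x,y,z=s['position']; print(n,proj(p,[x,y,z-112]),proj(p,[518.2,-240,108]))
    u,v=map(int,proj(p,[518,-240,115])); c=im[v-30:v+30,u-20:u+20,::-1]; out.append(cv2.resize(c,(400,600),interpolation=cv2.INTER_CUBIC)); print(u-20,v-30)
cv2.imwrite('pics/m5.png',np.hstack(out))
E
```

```text
clock: 11.0
position: [518.0, -239.0, 225.8]
ee_rot: [0.707, -0.707, -0.001, 0.001]
contact_force: [-0.8, 0.0, -1.0]
gripper_width: 20.3
grasp_force: 59.0
[ 517.96517866 -238.9720019   225.80458784]
scene (np.float64(315.55435920768525), np.float64(258.6793151012259)) (np.float64(315.66974435474066), np.float64(260.43197470130497))
295 228
side (np.float64(278.9732387973148), np.float64(126.23273739981623)) (np.float64(278.8198122867377), np.float64(127.69947118861477))
258 95
```

View pics/m5.png

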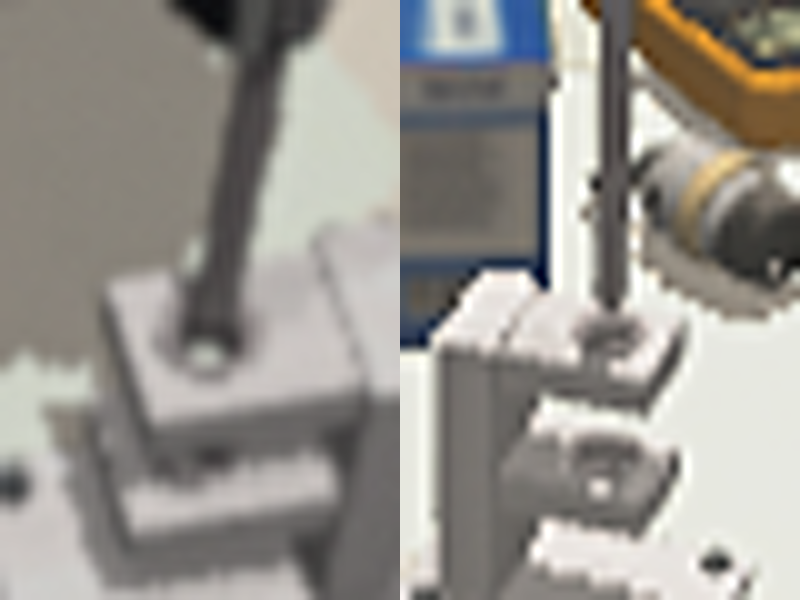

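The crops show the tip just above the upper mouth: scene tip (212,333) against mouth (212,343), side tip (612,305) against mouth (608,338). They are aligned within about 1-2 mm. Lowering gently and watching the force.

```bash
python3 -m handwheel '[{"x":0,"y":-0.003,"z":-0.01,"ax":0,"ay":0,"az":0},{"x":0,"y":0,"z":-0.01,"ax":0,"ay":0,"az":0},{"x":0,"y":0,"z":-0.01,"ax":0,"ay":0,"az":0},{"x":0,"y":0,"z":-0.01,"ax":0,"ay":0,"az":0},{"x":0,"y":0,"z":-0.01,"ax":0,"ay":0,"az":0},{"x":0,"y":0,"z":-0.01,"ax":0,"ay":0,"az":0},{"x":0,"y":0,"z":0,"ax":0,"ay":0,"az":0},{"x":0,"y":0,"z":0,"ax":0,"ay":0,"az":0}]'
```

```text
clock: 11.9
position: [518.7, -240.1, 215.3]
ee_rot: [0.707, -0.707, -0.0, 0.0]
contact_force: [0.7, -0.3, -1.0]
gripper_width: 20.6
grasp_force: 59.0
```

Still free; tip at about 103. Continuing.

```bash
python3 -m handwheel '[{"x":0,"y":0,"z":-0.01,"ax":0,"ay":0,"az":0},{"x":0,"y":0,"z":-0.01,"ax":0,"ay":0,"az":0},{"x":0,"y":0,"z":-0.015,"ax":0,"ay":0,"az":0},{"x":0,"y":0,"z":-0.015,"ax":0,"ay":0,"az":0},{"x":0,"y":0,"z":-0.015,"ax":0,"ay":0,"az":0},{"x":0,"y":0,"z":-0.015,"ax":0,"ay":0,"az":0},{"x":0,"y":0,"z":-0.01,"ax":0,"ay":0,"az":0},{"x":0,"y":0,"z":0,"ax":0,"ay":0,"az":0}]'
```

```text
clock: 12.7
position: [518.5, -240.0, 196.9]
ee_rot: [-0.707, 0.707, 0.0, -0.0]
contact_force: [-1.0, -0.2, -0.9]
gripper_width: 20.3
grasp_force: 59.0
```

```bash
python3 -m handwheel '[{"x":0,"y":0,"z":-0.02,"ax":0,"ay":0,"az":0},{"x":0,"y":0,"z":-0.02,"ax":0,"ay":0,"az":0},{"x":0,"y":0,"z":-0.02,"ax":0,"ay":0,"az":0},{"x":0,"y":0,"z":-0.02,"ax":0,"ay":0,"az":0},{"x":0,"y":0,"z":-0.02,"ax":0,"ay":0,"az":0},{"x":0,"y":0,"z":-0.015,"ax":0,"ay":0,"az":0},{"x":0,"y":0,"z":-0.015,"ax":0,"ay":0,"az":0},{"x":0,"y":0,"z":-0.01,"ax":0,"ay":0,"az":0}]'
```

```text
clock: 13.5
position: [518.7, -240.1, 169.0]
ee_rot: [0.707, -0.707, -0.0, 0.0]
contact_force: [-0.4, 0.2, -0.8]
gripper_width: 20.8
grasp_force: 59.0
```

```bash
python3 -c "
from bench import arm;s=arm.read_state();print(s['position'],s['contact_force'],s['wrist_torque'])"
```

```text
[ 518.66133995 -240.05861231  168.99753629] [-0.44918601  0.17618098 -0.76222429] [0.05017091 0.04944333 0.07059774]
```

Tip is at about 57, inside the lower bushing with no force. Down to tip z of about 29.

```bash
python3 -m handwheel '[{"x":0,"y":0,"z":-0.02,"ax":0,"ay":0,"az":0},{"x":0,"y":0,"z":-0.02,"ax":0,"ay":0,"az":0},{"x":0,"y":0,"z":-0.02,"ax":0,"ay":0,"az":0},{"x":0,"y":0,"z":-0.02,"ax":0,"ay":0,"az":0},{"x":0,"y":0,"z":-0.02,"ax":0,"ay":0,"az":0},{"x":0,"y":0,"z":-0.02,"ax":0,"ay":0,"az":0},{"x":0,"y":0,"z":-0.02,"ax":0,"ay":0,"az":0},{"x":0,"y":0,"z":0,"ax":0,"ay":0,"az":0}]'
python3 - <<'E'
from h import *
out=[];s=arm.read_state()
for n in ['scene','side']:
    p,im=grab(n,n+'6.png'); x,y,z=s['position']
    print(n,proj(p,[x,y,z-112]),proj(p,[x,y,45]))
    u,v=map(int,proj(p,[518,-240,70])); c=im[v-30:v+30,u-20:u+20,::-1]; out.append(cv2.resize(c,(400,600),interpolation=cv2.INTER_CUBIC)); print(u-20,v-30)
cv2.imwrite('pics/m6.png',np.hstack(out))
E
```

```text
clock: 14.3
position: [518.3, -240.0, 140.6]
ee_rot: [-0.707, 0.707, 0.001, -0.0]
contact_force: [1.0, 0.6, -1.6]
gripper_width: 20.2
grasp_force: 59.0
scene (np.float64(312.02396400168834), np.float64(279.4075016923747)) (np.float64(312.7500294281464), np.float64(275.6631651439533))
293 239
side (np.float64(278.250347802128), np.float64(149.0668821126488)) (np.float64(278.3561736722194), np.float64(144.8165047307087))
258 108
```

View pics/m6.png

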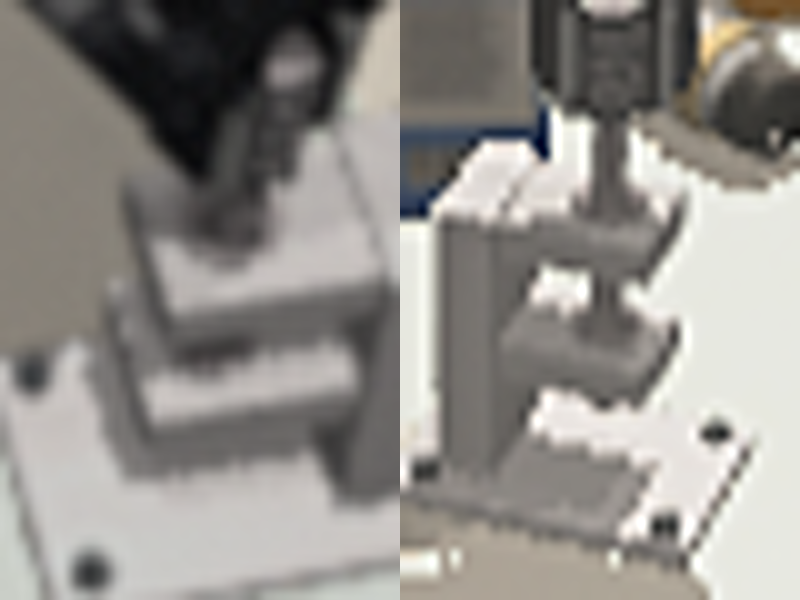

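In both crops the pin passes through both bushings: in the side crop the shank shows above the upper arm (605,115-205) and between the arms (605,265-330). About 30-34 mm of shank shows above the upper mouth, which agrees with a tip z of about 29 mm. Handing in.

```bash
python3 -c "
from bench import arm;print(arm.job_done())"
```

```text
the job is handed in; nothing more can be done
None
```

Handed in at about 14 s: all five beads moved at least 14 mm and stayed in the cup, and the long pin hangs in the gripper through both bushings with its tip about 16 mm below the lower one by calculation (the bracket arm hides it); no verdict was returned.

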